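# Find the hanging point of a light bar

## Task

The light bar lies lens-down across the top edge of the wooden batten with its battery-box end drooping onto the bench: find its balance point by sliding it along that edge, gently so as not to crack the lens and never raising it more than a centimetre off the edge, until it stays level and square across the batten by itself with nothing else touching it. Then stand the red handle magnet on the back of the bar, right above the batten, to mark the hanging point, and leave bar and magnet balanced there. Leave the other things on the bench where they are.

Things in the scene. Friction and masses are not known exactly. Their poses are not given: they have to be found in the camera images.
- light: white LED light bar, 420 mm long (own y), 40 wide (x), 24 high (z): frosted lens as flat underside, sheet-steel back and sides; origin at the centre of the underside, z out of the back. Bar and box weigh 0.42 to 0.8 kg; the balance point is unknown, y = +30 to +90 mm. Starts lens-down, lying over the batten about at mid-length, +y end down on the bench (pitch about 0.29 rad)
- pack_end (a point): middle of the lower edge of the light bar's battery-box end (bar's y = +210 mm, z = 0). The grey battery box, 38 mm wide, 80 long, 36 high, with an unknown load of cells, is fixed on the bar's back from y = +120 to +200 mm (its top is 60 mm above the lens face)
- plain_end (a point): middle of the lower edge of the light bar's plain end (bar's y = -210 mm, z = 0)
- batten: pine batten standing on edge, the fulcrum: 12 mm thick (own y), 140 mm long (own x), flat top 60 mm above the bench, on a plywood base 140 x 110 mm, 15 mm thick. Fixed to the bench. Origin: centre of the base's underside. Its y is roughly along the light bar (up to 0.12 rad off)
- edge (a point): middle of the batten's flat top, 60 mm above the bench, on the centreline of its thickness. Pressing the lens against this edge with 40 N or more cracks it; the bar's own weight is 4 to 8 N. A bar let go within about 5 mm of its balance point rocks on the flat top for a second or two, then stays level; otherwise it tips
- magnet: handle magnet, 80 g: steel disc 36 mm across, 9 mm thick, with an upright red plastic grip 20 mm across from 9 to 45 mm height and a small wire eye above that to 66 mm. It stands loose on the bench (there is no magnetic pull to feel). Origin: centre of its underside, z up along the grip
- tape_roll: roll of yellow tape lying flat, 96 mm across, 25 mm high, a bystander; origin: centre of its underside
- screw_jar: clear jar of screws, 60 mm across, 70 mm high, a bystander; origin: centre of its underside
- screwdriver: screwdriver lying on the bench, a bystander; origin: middle of its length
- tape_measure: yellow tape measure, 70 x 65 x 35 mm, a bystander; origin: centre of its underside
- blue_can: blue paint can, 106 mm across, 120 mm high, a bystander; origin: centre of its underside
- green_can: green paint can, 106 mm across, 120 mm high, a bystander; origin: centre of its underside

How it is judged:
On the way:
1. the light bar balances level, square across the batten, on the batten alone, with the robot and the magnet off it (angle between light's own z axis and vertical below 0.04 rad and contact force between light and batten above 3 N and angle between the y axis of light and the y axis of batten, either way round below 0.35 rad and linear speed of light below 0.03 m/s and angular speed of light below 0.4 rad/s and z of light in the frame of batten between 0.055 and 0.065 m and contact force between each of the arm, the fingers, magnet and light below 0.05 N), for 0.3 s.
At the end, for the whole second after the job is handed in: The light bar rests level (within 0.04 rad) and at rest on the batten's top edge alone, square across it (within 0.35 rad); the magnet stands upright and at rest on the bar's back, its centre within 10 mm of the batten's centreline and 15 mm of the bar's centreline (angle between light's own z axis and vertical below 0.04 rad and contact force between light and batten above 3 N and angle between the y axis of light and the y axis of batten, either way round below 0.35 rad and linear speed of light below 0.03 m/s and angular speed of light below 0.4 rad/s and z of light in the frame of batten between 0.055 and 0.065 m and z of magnet in the frame of light between 0.02 and 0.028 m and y of magnet in the frame of batten between -0.01 and 0.01 m and x of magnet in the frame of light between -0.015 and 0.015 m and angle between magnet's own z axis and vertical below 0.08 rad and linear speed of magnet below 0.04 m/s); the robot touches nothing.
It fails at once if the lens pressed against the batten with 40 N or more (contact force between light and batten above 40 N).
It fails at once if the light bar lifted off the batten: both ends more than 12 mm higher than the batten's top (height (world z) of each of pack_end, plain_end above 0.072 m).
It fails at once if another thing on the bench moved by more than 30 mm (distance of any of tape_roll, screw_jar, screwdriver, tape_measure, blue_can, green_can from where it was at the start of the episode above 0.03 m).
It also fails if it takes over 67 s, if anything falls off the work surface, if the arm or the gripper's body presses on something with over 40 N, if the wrist force passes 120 N, or if a joint passes its speed limit or range.

## Robot

A 6-joint arm with a two-finger parallel gripper is mounted at the origin on the work surface. World frame = base frame: x ahead of the robot, y to its left, z up, the work surface at z = 0. Lengths are in m, angles in rad, forces in N, time in s.
With the tool pointing down it reaches from about 0.3 to 0.775 m from the base axis. Payload 14.6 kg.
Tool frame: the origin (TCP) lies midway between the tips of the shut fingers; the grasp point (between the pads) lies 19 mm behind it; z points along the fingers, y is the line along which they close (so a half turn about z gives the same grasp; the last joint's range is limited). The gripper opens to 94 mm and grips with 3 to 60 N. Pads are 16 mm wide; open, the fingers measure 119 mm over their backs; the gripper's body (75 mm by 177 mm) begins 78 mm behind the grasp point.
Start: joints at [-1.17, 0.3, 1.521, -0, 1.321, -0.067], TCP at [0.248, -0.491, 0.205] pointing down, gripper open.
Joint ranges: [-3.03, 3.03], [-0.79, 2.21], [0.23, 2.52], [-1.04, 4.18], [0, 3.07], [-2.55, 2.55]. Speed limits (rad/s): [2.22, 2.22, 2.57, 3.14, 3.14, 3.14].

## Interface

Orientations are given as [roll, pitch, yaw] about the fixed x, y, z axes, in that order (R = Rz(yaw) Ry(pitch) Rx(roll)).
In Python, from station import ctrl gives the robot as it stands. The module is installed in compiled form; this text tells all that it offers.
- The arm moves only by the tool servo_tool, never from a script. Its argument "plan" is a list of rows, each a list of 7 numbers: the opening in per cent of the stroke, from 0 (shut) to 100 (fully open), then the shift along the tool's x, y, z in m, then the turn, a rotation vector about the tool's x, y, z in rad. A call has exactly 8 rows; each row shifts and turns the commanded pose from where the row before left it, along the tool's axes as they then stand; what a row does not reach is not made up. A row lasts 1/8 s, in which the tool goes at most 62.5 mm and 10.7 degrees, less where a joint would pass 70% of its speed; a pose out of reach is approached as far as the arm can. A call with a gripper value outside its range is refused whole. The fingers move at their own pace and stop on an object; "force" is the grip in N (left out, the last holds). Time passes only in rows, so rows that do not move let the fingers close, or fill a call up. It gives the time, the measured TCP pose, the force, the opening and the grip force at its end, in the units of the state.
- ctrl.get_obs(): the state, without advancing time (a new reading comes with each control period).
- ctrl.camera(name): name is "side" or "top"; returns a dict with "pixels" (420x560x3 uint8, red, green, blue), "z_map" (420x560 float32, m along the optical axis (not along the pixel's ray), 0 where there is no reading), "mtx" (3x3 intrinsics, pixels), "pose" (4x4, takes a point from camera to world coordinates). Camera axes: x right, y up, looking along -z (the intrinsics and any distortion apply to the point x, -y, -z); pixel columns grow to the right and rows downward; lengths in m; the calibration is good to about 2 mm. A picture is of the moment at which its call begins.
- ctrl.hand_in(): hands the job in; it is judged then, once.
The state is a dict: "time_s": time; "qpos": joint angles; "joint_vel": joint speeds; "tau": joint torques, N m; "ee_pos": TCP position; "eef_rot": TCP orientation; "force": force on the tool from outside, world axes, zero at the start; "moment": the same for the moment, N m; "grip_width": finger opening in m; "grip_force": force on a finger pad.
Only numpy, scipy, OpenCV 4.12 (cv2) and the standard library are available. Lean on these libraries where they do the work, as an engineer would, in place of code of your own. Each camera call takes 0.05 s, during which the arm holds its last target. There are 200 camera calls.

## Working session

There is one attempt and no reset: what is moved stays moved. The work goes in short steps, Python scripts to look and compute and a tool call to move; the robot and the scene stay as the last step left them, time stands still between calls to the robot, and variables do not carry over. Pictures are saved under pics/ and viewed, at most 10 in all, crops included, and the job is handed in when it is done.

Besides the shell and the picture viewer there is one more tool, called as name([rows], argument=value, ...), one row to a line, values as JSON. servo_tool: Moves the arm, as the interface text tells. Its arguments: {"type":"object","properties":{"plan":{"type":"array","items":{"type":"array","items":{"type":"number"}}},"force":{"type":"number"}},"required":["plan"]}

```bash
mkdir -p pics
cat > h.py <<'E'
import numpy as np, cv2
from station import ctrl
def cam(n,save=None):
    c=ctrl.camera(n)
    if save: cv2.imwrite('pics/'+save,c['pixels'][:,:,::-1])
    return c
def cloud(c):
    z=c['z_map'];K=c['mtx'];v,u=np.indices(z.shape)
    p=np.stack([(u-K[0,2])/K[0,0]*z,-(v-K[1,2])/K[1,1]*z,-z],-1)
    w=p@c['pose'][:3,:3].T+c['pose'][:3,3]; w[z==0]=np.nan
    return w
E
python3 - <<'E'
from h import *
np.set_printoptions(precision=4,suppress=True)
print(ctrl.get_obs())
for n in('top','side'):
    c=cam(n,n+'0.png');print(c['mtx'],c['pose'],sorted(c.keys()))
E
```

```text
{'time_s': 0.0, 'qpos': array([-1.1696,  0.3004,  1.5216, -0.    ,  1.3207, -0.0666]), 'joint_vel': array([-0.002 ,  0.0009, -0.0015,  0.0017,  0.0001, -0.0012]), 'tau': array([ -0.0015, -53.1821, -35.2735,   0.0708,   0.0245,  -0.    ]), 'ee_pos': array([ 0.2479, -0.4907,  0.2049]), 'eef_rot': array([-3.1405, -0.0001,  0.4678]), 'force': array([-0.3333,  0.0695,  0.2495]), 'moment': array([-0.0289, -0.0511,  0.0261]), 'grip_force': 0.0, 'grip_width': 0.09363532146691024}
[[468.0532   0.     266.6565]
 [  0.     468.0532 213.0556]
 [  0.       0.       1.    ]] [[-0.0223  0.9928 -0.1179  0.3688]
 [-0.9996 -0.0199  0.0223  0.122 ]
 [ 0.0198  0.1184  0.9928  1.7413]
 [ 0.      0.      0.      1.    ]] ['mtx', 'pixels', 'pose', 'z_map']
[[424.8468   0.     271.4083]
 [  0.     424.8468 205.2601]
 [  0.       0.       1.    ]] [[-0.9338  0.2104 -0.2894  0.1802]
 [-0.3575 -0.5841  0.7287  1.0077]
 [-0.0157  0.7839  0.6207  0.8788]
 [ 0.      0.      0.      1.    ]] ['mtx', 'pixels', 'pose', 'z_map']
```

View pics/top0.png

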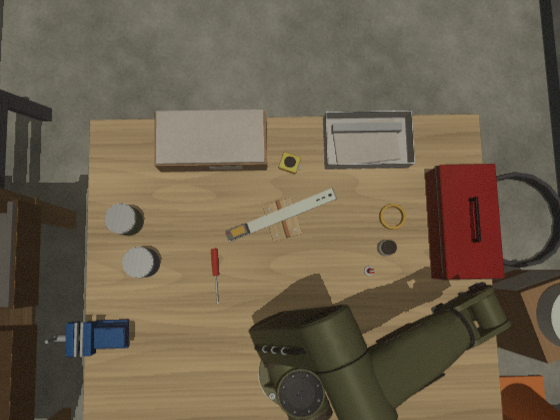

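View pics/side0.png

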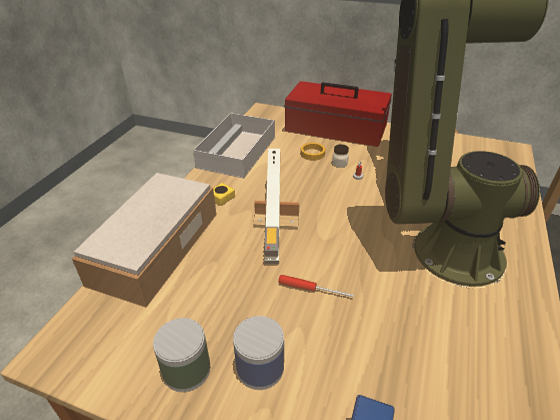

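Top view: bar runs from the box end (228,236) to the plain end (335,194), the batten is at (283,218) and the magnet at (370,270). The side view agrees. Next I'll measure with the depth clouds.

Run:
```python
from h import *
np.set_printoptions(precision=4,suppress=True)
T=cam('top');S=cam('side')
im=T['pixels'][170:290,215:395,::-1];cv2.imwrite('pics/top1.png',cv2.resize(im,None,fx=4.4,fy=4.4,interpolation=cv2.INTER_CUBIC))
im=S['pixels'][130:280,210:380,::-1];cv2.imwrite('pics/side1.png',cv2.resize(im,None,fx=4,fy=4,interpolation=cv2.INTER_CUBIC))
w=cloud(T)
for u,v in [(228,236),(238,232),(262,222),(283,213),(310,203),(330,196),(275,200),(289,236),(273,206),(290,230),(370,270),(366,271)]: print(u,v,w[v,u])
# magnet & bar from both clouds
for n,c in(('T',T),('S',S)):
    p=cloud(c).reshape(-1,3);col=c['pixels'].reshape(-1,3).astype(int)
    ok=~np.isnan(p[:,0])
    m=ok&(np.hypot(p[:,0]-w[270,370,0],p[:,1]-w[270,370,1])<.04)&(p[:,2]>.006)
    q=p[m];print(n,'mag',len(q),q.min(0),q.max(0),q.mean(0)); g=q[q[:,2]>.02]; print(g.min(0) if len(g) else 0,g.max(0) if len(g) else 0,g.mean(0) if len(g) else 0)
    m=ok&(p[:,0]>.35)&(p[:,0]<.75)&(abs(p[:,1]-.08)<.26)&(p[:,2]>.02)&(p[:,2]<.2)&(col.min(1)>110)&(np.ptp(col,axis=1)<40)
    q=p[m]; cc=cv2.minAreaRect(q[:,:2].astype(np.float32)*1000); print(n,'bar',len(q),q.min(0),q.max(0),cc)
    A=np.c_[q[:,:2],np.ones(len(q))];print(np.linalg.lstsq(A,q[:,2],rcond=None)[0])
```

```text
228 236 [0.4883 0.225  0.0597]
238 232 [0.5007 0.1883 0.075 ]
262 222 [0.5359 0.1019 0.064 ]
283 213 [0.5639 0.0269 0.0906]
310 203 [ 0.5934 -0.0668  0.1225]
330 196 [ 0.6141 -0.135   0.1406]
275 200 [0.6241 0.0505 0.002 ]
289 236 [0.4831 0.0063 0.0685]
273 206 [0.6    0.059  0.0133]
290 230 [ 0.5089 -0.0017  0.015 ]
370 270 [ 0.3556 -0.284   0.0488]
366 271 [ 0.3519 -0.2806 -0.0001]
T mag 92 [ 0.3192 -0.3234  0.006 ] [ 0.3883 -0.246   0.071 ] [ 0.3532 -0.284   0.022 ]
[ 0.3446 -0.2963  0.0226] [ 0.3593 -0.2776  0.071 ] [ 0.352  -0.2852  0.0448]
T bar 1095 [ 0.4724 -0.1525  0.0201] [0.7499 0.3361 0.1505] ((630.342041015625, 86.7708740234375), (286.34722900390625, 472.0009460449219), 5.857563495635986)
[ 0.3681 -0.1704 -0.1138]
S mag 87 [ 0.3391 -0.3017  0.0061] [ 0.3736 -0.2654  0.0636] [ 0.3554 -0.282   0.0272]
[ 0.3465 -0.295   0.0209] [ 0.3655 -0.2753  0.0636] [ 0.3555 -0.2827  0.0388]
S bar 1226 [ 0.4742 -0.1777  0.0203] [0.75   0.3397 0.1449] ((612.0906372070312, 81.02436828613281), (517.3834228515625, 275.75152587890625), 89.99658203125)
[ 0.2588 -0.1269 -0.0539]
```

View pics/top1.png

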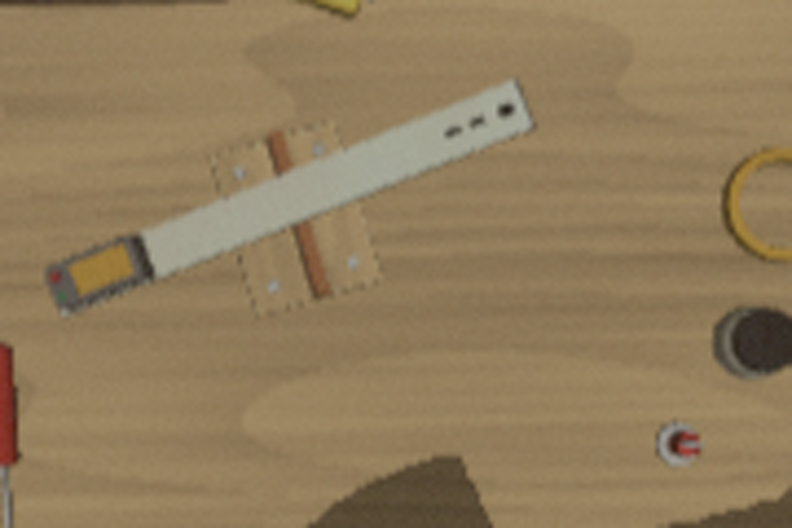

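View pics/side1.png

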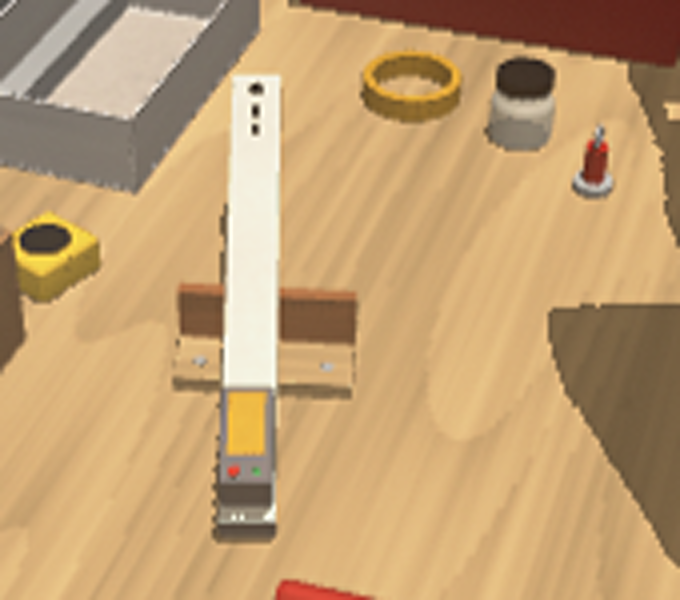

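Both crops are clear. The plain bar end is at top-crop (525,105), the box border at (148,258), the batten's top-edge ends at (277,135) and (322,296), and the magnet disc at (678,445). Next I'll fit the bar and batten frames.

```bash
cat >> h.py <<'E'
def px2z(c,u,v,z):
    K=c['mtx'];d=c['pose'][:3,:3]@np.array([(u-K[0,2])/K[0,0],-(v-K[1,2])/K[1,1],-1]);o=c['pose'][:3,3]
    return o+d*(z-o[2])/d[2]
E
python3 - <<'E'
from h import *
np.set_printoptions(precision=4,suppress=True)
T=cam('top');S=cam('side')
f=lambda x,y:(215+x/4.4-.4,170+y/4.4-.4)
a=px2z(T,*f(277,135),.06);b=px2z(T,*f(322,296),.06);print('batten T',a,b,(a+b)/2,np.linalg.norm(a-b),np.arctan2(*(a-b)[[1,0]]))
g=lambda x,y:(210+x/4-.4,130+y/4-.4)
a=px2z(S,*g(179,288),.06);b=px2z(S,*g(356,292),.06);print('batten S',a,b,(a+b)/2,np.linalg.norm(a-b),np.arctan2(*(a-b)[[1,0]]))
A=np.array([.488,.225]);B=np.array([.62,-.16]);d=(B-A)/np.linalg.norm(B-A);n=np.array([-d[1],d[0]])
for nm,c in(('T',T),('S',S)):
    p=cloud(c).reshape(-1,3);col=c['pixels'].reshape(-1,3).astype(int)
    s=(p[:,:2]-A)@d;t=(p[:,:2]-A)@n
    m=(abs(t)<.035)&(s>.12)&(s<.44)&(p[:,2]>.05)&(col.min(1)>90)&(np.ptp(col,axis=1)<45)
    q=p[m]
    X=np.c_[s[m],t[m],np.ones(m.sum())]
    for _ in range(4):
        k=np.linalg.lstsq(X,q[:,2],rcond=None)[0];r=q[:,2]-X@k;kk=abs(r)<.006;X=X[kk];q=q[kk]
    print(nm,len(q),'slope s',k,'pitch',np.arctan(k[0]),'res',r.std())
    r=cv2.minAreaRect((q[:,:2]*1000).astype(np.float32));print(r)
    ss=(q[:,:2]-A)@d;tt=(q[:,:2]-A)@n
    print('t vs s',np.polyfit(ss,tt,1),'srange',np.percentile(ss,[0,1,99,100]),np.percentile(tt,[0,2,98,100]))
print(A,d,n)
E
```

```text
batten T [0.6144 0.0437 0.06  ] [0.4806 0.0102 0.06  ] [0.5475 0.0269 0.06  ] 0.13788220479488647 0.24534346969110732
batten S [0.6191 0.0473 0.06  ] [0.4868 0.0051 0.06  ] [0.5529 0.0262 0.06  ] 0.13881671586488206 0.3087388035577864
T 775 slope s [ 0.2992 -0.0222  0.0251] pitch 0.29070897684252045 res 0.002891781379504141
((576.5358276367188, -17.609359741210938), (41.34223937988281, 276.5908203125), 19.716350555419922)
t vs s [0.0066 0.0031] srange [0.1202 0.1224 0.393  0.3964] [-0.0167 -0.0145  0.0245  0.0264]
S 882 slope s [ 0.2964 -0.0032  0.0235] pitch 0.2881418591855195 res 0.00219546123488255
((580.4414672851562, -18.020706176757812), (39.554107666015625, 279.5686950683594), 19.431804656982422)
t vs s [0.0072 0.0069] srange [0.1202 0.1219 0.3929 0.3996] [-0.0119 -0.01    0.0277  0.0296]
[0.488 0.225] [ 0.3243 -0.9459] [0.9459 0.3243]
```

```bash
cat >> h.py <<'E'
from scipy.spatial.transform import Rotation as Rn, Slerp
def state():
    o=ctrl.get_obs();return o,np.array(o['ee_pos']),Rn.from_euler('xyz',o['eef_rot'])
def rows(p0,R0,p1,R1,n,g):
    sl=Slerp([0,1],Rn.concatenate([R0,R1]));P=p0.copy();R=R0
    for i in range(1,n+1):
        p=p0+(p1-p0)*i/n;r=sl(i/n)
        a=np.round(R.inv().apply(p-P),4);b=np.round((R.inv()*r).as_rotvec(),3)
        P=P+R.apply(a);R=R*Rn.from_rotvec(b);print([g,*[float(x) for x in a],*[float(x) for x in b]])
def axes(yaw,pitch): return Rn.from_euler('z',yaw)*Rn.from_euler('x',np.pi)*Rn.from_euler('y',pitch)
E
python3 - <<'E'
from h import *
o,p,R=state()
R1=axes(1.908,-.29)
t=np.array([.5405,.0905,.0437]);h=t-R1.apply([0,0,.1]);print(h,R1.as_matrix())
rows(p,R,h,R1,16,100)
E
```

```text
[0.53103928 0.11748484 0.13952439] [[-3.17034547e-01  9.43683517e-01  9.46071626e-02]
 [ 9.04278951e-01  3.30849542e-01 -2.69848402e-01]
 [-2.85952225e-01  1.38777878e-16 -9.58243876e-01]]
[100, 0.0329, -0.026, 0.0041, -0.013, -0.015, -0.089]
[100, 0.0352, -0.0229, 0.0033, -0.013, -0.015, -0.09]
[100, 0.0371, -0.0198, 0.0025, -0.013, -0.015, -0.089]
[100, 0.0388, -0.0164, 0.0016, -0.013, -0.015, -0.089]
[100, 0.0401, -0.0129, 0.0009, -0.013, -0.015, -0.09]
[100, 0.0411, -0.0092, 0.0001, -0.014, -0.014, -0.089]
[100, 0.0418, -0.0056, -0.0005, -0.013, -0.015, -0.089]
[100, 0.0421, -0.0018, -0.0012, -0.013, -0.015, -0.09]
[100, 0.042, 0.002, -0.0019, -0.013, -0.015, -0.089]
[100, 0.0417, 0.0057, -0.0025, -0.013, -0.015, -0.089]
[100, 0.0409, 0.0095, -0.0029, -0.013, -0.015, -0.09]
[100, 0.0399, 0.0132, -0.0034, -0.013, -0.015, -0.089]
[100, 0.0385, 0.0166, -0.0039, -0.013, -0.014, -0.089]
[100, 0.0368, 0.0201, -0.0041, -0.013, -0.015, -0.09]
[100, 0.0348, 0.0234, -0.0043, -0.013, -0.015, -0.089]
[100, 0.0325, 0.0264, -0.0046, -0.013, -0.015, -0.089]
```

servo_tool([
  [100, 0.033, -0.026, 0.004, -0.013, -0.015, -0.089],
  [100, 0.035, -0.023, 0.003, -0.013, -0.015, -0.09],
  [100, 0.037, -0.02, 0.0025, -0.013, -0.015, -0.089],
  [100, 0.039, -0.016, 0.0015, -0.013, -0.015, -0.089],
  [100, 0.04, -0.013, 0.001, -0.013, -0.015, -0.09],
  [100, 0.041, -0.009, 0, -0.014, -0.014, -0.089],
  [100, 0.042, -0.006, -0.0005, -0.013, -0.015, -0.089],
  [100, 0.042, -0.002, -0.001, -0.013, -0.015, -0.09],
])

```text
time_s: 1.3
ee_pos: [0.3896, -0.1853, 0.1728]
eef_rot: [3.085, 0.146, 1.183]
force: [-0.5, -0.6, 0.1]
grip_width: 0.0942
grip_force: 0.0
```

servo_tool([
  [100, 0.042, 0.002, -0.002, -0.013, -0.015, -0.089],
  [100, 0.042, 0.006, -0.0025, -0.013, -0.015, -0.089],
  [100, 0.041, 0.0095, -0.003, -0.013, -0.015, -0.09],
  [100, 0.04, 0.013, -0.0035, -0.013, -0.015, -0.089],
  [100, 0.0385, 0.0165, -0.004, -0.013, -0.014, -0.089],
  [100, 0.037, 0.02, -0.004, -0.013, -0.015, -0.09],
  [100, 0.035, 0.0235, -0.004, -0.013, -0.015, -0.089],
  [100, 0.0325, 0.0265, -0.0045, -0.013, -0.015, -0.089],
])

```text
time_s: 2.3
ee_pos: [0.5313, 0.1197, 0.1394]
eef_rot: [-3.141, 0.291, 1.911]
force: [0.4, -1.1, 0.6]
grip_width: 0.0944
grip_force: 0.0
```

Run:
```python
from h import *
np.set_printoptions(precision=4,suppress=True)
o,p,R=state();print(o);print(R.as_matrix())
S=cam('side');im=S['pixels'][60:280,190:420,::-1];cv2.imwrite('pics/side2.png',cv2.resize(im,None,fx=2.7,fy=2.7,interpolation=cv2.INTER_CUBIC))
rows(p,R,np.array([.5405,.0905,.0437]),axes(1.908,-.29),8,100)
```

```text
{'time_s': 2.3, 'qpos': array([ 0.2968,  0.3563,  1.635 , -0.3182,  1.1569,  0.0867]), 'joint_vel': array([ 0.5397,  0.4824, -0.5476, -0.1205,  0.1161, -0.1564]), 'tau': array([ -2.8083, -57.5993, -28.7671,  -0.309 ,  -0.1455,   0.4048]), 'ee_pos': array([0.5313, 0.1197, 0.1394]), 'eef_rot': array([-3.1413,  0.2908,  1.9108]), 'force': array([ 0.4363, -1.0804,  0.6418]), 'moment': array([ 0.1314, -0.0969, -0.0265]), 'grip_force': 0.0, 'grip_width': 0.09439288769094478}
[[-0.3195  0.9428  0.0953]
 [ 0.9032  0.3334 -0.2704]
 [-0.2867 -0.0003 -0.958 ]]
[100, -0.0002, -0.0001, 0.0126, 0.0, 0.0, 0.0]
[100, -0.0003, -0.0002, 0.0125, 0.0, 0.0, 0.001]
[100, -0.0002, -0.0001, 0.0126, 0.0, 0.0, 0.0]
[100, -0.0002, -0.0001, 0.0125, 0.0, 0.0, 0.0]
[100, -0.0003, -0.0001, 0.0126, 0.0, 0.0, 0.001]
[100, -0.0002, -0.0002, 0.0126, 0.0, 0.001, 0.0]
[100, -0.0003, -0.0001, 0.0125, 0.0, -0.0, 0.0]
[100, -0.0002, -0.0001, 0.0126, 0.0, -0.0, 0.001]
```

View pics/side2.png

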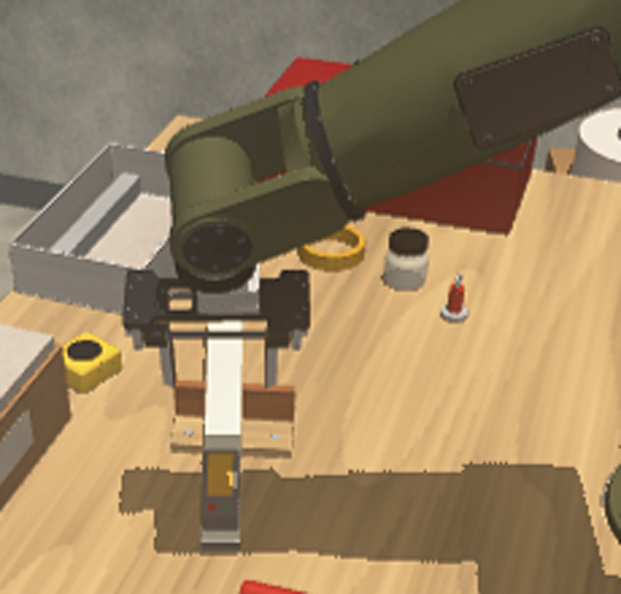

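The fingers at (167,360) and (272,355) straddle the bar at (225,360), so I'll descend and grip gently.

servo_tool([
  [100, 0, 0, 0.014, 0, 0, 0],
  [100, 0, 0, 0.014, 0, 0, 0],
  [100, 0, 0, 0.014, 0, 0, 0],
  [100, 0, 0, 0.014, 0, 0, 0],
  [100, 0, 0, 0.014, 0, 0, 0],
  [100, 0, 0, 0.014, 0, 0, 0],
  [100, 0, 0, 0.01, 0, 0, 0],
  [100, 0, 0, 0.006, 0, 0, 0],
], force=25)

```text
time_s: 3.35
ee_pos: [0.5403, 0.0911, 0.0432]
eef_rot: [-3.141, 0.29, 1.908]
force: [-0.0, -0.2, -0.3]
grip_width: 0.0941
grip_force: 0.0
```

servo_tool([
  [60, 0, 0, 0, 0, 0, 0],
  [50, 0, 0, 0, 0, 0, 0],
  [45, 0, 0, 0, 0, 0, 0],
  [42, 0, 0, 0, 0, 0, 0],
  [38, 0, 0, 0, 0, 0, 0],
  [35, 0, 0, 0, 0, 0, 0],
  [30, 0, 0, 0, 0, 0, 0],
  [30, 0, 0, 0, 0, 0, 0],
])

```text
time_s: 4.35
ee_pos: [0.5403, 0.0913, 0.0438]
eef_rot: [3.141, 0.29, 1.908]
force: [-0.2, 0.4, 0.9]
grip_width: 0.0399
grip_force: 25.0
```

Run:
```python
from h import *
np.set_printoptions(precision=4,suppress=True)
o,p,R=state();print(o)
```

```text
{'time_s': 4.35, 'qpos': array([ 0.2414,  0.4867,  1.7033, -0.3568,  0.954 ,  0.1126]), 'joint_vel': array([ 0.0015, -0.0006,  0.0007, -0.0016,  0.0008,  0.0012]), 'tau': array([ -0.3386, -56.5187, -28.4313,  -0.5652,   0.0397,   0.1031]), 'ee_pos': array([0.5403, 0.0913, 0.0438]), 'eef_rot': array([3.1415, 0.2903, 1.9077]), 'force': array([-0.1932,  0.3991,  0.9438]), 'moment': array([0.1531, 0.0332, 0.0833]), 'grip_force': 25.003938674926758, 'grip_width': 0.03988178324025578}
```

Run:
```python
from h import *
o,p,R=state()
R1=axes(1.908,0);d=R1.as_matrix()[:,0]
t=p+d*.003;t[2]=.0655
rows(p,R,p+[0,0,.003],R,1,30);rows(p+[0,0,.003],R,t,R1,6,30)
```

```text
[30, -0.0009, 0.0, -0.0029, 0.0, 0.0, 0.0]
[30, -0.0004, 0.0, -0.0031, 0.0, 0.048, -0.0]
[30, -0.0003, 0.0, -0.0032, 0.0, 0.049, -0.0]
[30, -0.0001, 0.0, -0.0031, 0.0, 0.048, -0.0]
[30, 0.0001, 0.0, -0.0032, 0.0, 0.049, -0.0]
[30, 0.0002, 0.0, -0.0031, 0.0, 0.048, -0.0]
[30, 0.0003, 0.0, -0.0032, 0.0, 0.048, -0.0]
```

servo_tool([
  [30, -0.0009, 0, -0.003, 0, 0, 0],
  [30, -0.0004, 0, -0.003, 0, 0.048, 0],
  [30, -0.0003, 0, -0.003, 0, 0.049, 0],
  [30, -0.0001, 0, -0.003, 0, 0.048, 0],
  [30, 0.0001, 0, -0.0032, 0, 0.049, 0],
  [30, 0.0002, 0, -0.0032, 0, 0.048, 0],
  [30, 0.0003, 0, -0.0032, 0, 0.048, 0],
  [30, 0, 0, 0, 0, 0, 0],
], force=50)

```text
time_s: 5.35
ee_pos: [0.5392, 0.0934, 0.065]
eef_rot: [-3.141, 0.0, 1.907]
force: [-0.1, 0.1, -8.9]
grip_width: 0.0395
grip_force: 50.0
```

servo_tool([
  [30, 0, 0, 0, 0, 0, 0],
  [30, 0, 0, 0, 0, 0, 0],
  [30, 0, 0, 0, 0, 0, 0],
  [30, 0, 0, 0, 0, 0, 0],
  [30, 0, 0, 0, 0, 0, 0],
  [30, 0, 0, 0, 0, 0, 0],
  [30, 0, 0, 0, 0, 0, 0],
  [30, 0, 0, 0, 0, 0, 0],
])

```text
time_s: 6.35
ee_pos: [0.5393, 0.094, 0.0654]
eef_rot: [3.142, 0.0, 1.908]
force: [-1.0, 0.6, -7.5]
grip_width: 0.0393
grip_force: 50.0
```

```bash
cat >> h.py <<'E'
def bar(c):
    # back plane/centreline of the bar (white pixels) along line A,d
    A=np.array([.488,.225]);d=np.array([.3307,-.9437]);n=np.array([.9437,.3307])
    p=cloud(c).reshape(-1,3);col=c['pixels'].reshape(-1,3).astype(int)
    s=(p[:,:2]-A)@d;t=(p[:,:2]-A)@n
    m=(abs(t)<.04)&(s>.0)&(s<.5)&(p[:,2]>.06)&(p[:,2]<.125)&(col.min(1)>90)&(np.ptp(col,axis=1)<45)
    s,t,z=s[m],t[m],p[m,2]
    for _ in range(4):
        k=np.polyfit(s,z,1);r=abs(z-np.polyval(k,s))<.005;s,t,z=s[r],t[r],z[r]
    return dict(n=len(s),slope=k[0],zmid=np.polyval(k,.2),s=np.percentile(s,[0,1,99,100]),ts=np.polyfit(s,t,1),t=np.percentile(t,[2,98]))
E
python3 - <<'E'
from h import *
np.set_printoptions(precision=4,suppress=True)
o,p,R=state();print(o)
F=[];M=[]
for i in range(10):
    S=cam('side'); o=ctrl.get_obs();F.append(o['force']);M.append(o['moment'])
print(np.mean(F,0),np.std(F,0),np.mean(M,0),np.std(M,0))
print(R.inv().apply(np.mean(M,0)))
print(bar(S))
im=S['pixels'][60:280,190:420,::-1];cv2.imwrite('pics/side3.png',cv2.resize(im,None,fx=2.7,fy=2.7,interpolation=cv2.INTER_CUBIC))
E
```

```text
{'time_s': 6.35, 'qpos': array([ 0.1058,  0.4508,  1.6652, -0.0003,  1.0255, -0.2309]), 'joint_vel': array([-0.0014, -0.0008, -0.0002,  0.0008,  0.0003,  0.0006]), 'tau': array([  0.0036, -60.5221, -32.7763,   0.2158,   0.0765,   0.0002]), 'ee_pos': array([0.5393, 0.094 , 0.0654]), 'eef_rot': array([3.1415, 0.0003, 1.9077]), 'force': array([-1.0388,  0.5579, -7.4566]), 'moment': array([-0.2091, -0.1436, -0.0614]), 'grip_force': 49.99048054218292, 'grip_width': 0.03929743506599989}
[ 0.1898  0.0779 -7.4758] [0.279  0.3109 0.4226] [-0.1876 -0.1553 -0.0035] [0.0375 0.0244 0.0176]
[-0.0846 -0.2284  0.0035]
{'n': 165, 'slope': np.float64(-0.04927172777446044), 'zmid': np.float64(0.08669306684970493), 's': array([0.1295, 0.1301, 0.2528, 0.258 ]), 'ts': array([ 0.0432, -0.0002]), 't': array([-0.015 ,  0.0295])}
```

View pics/side3.png

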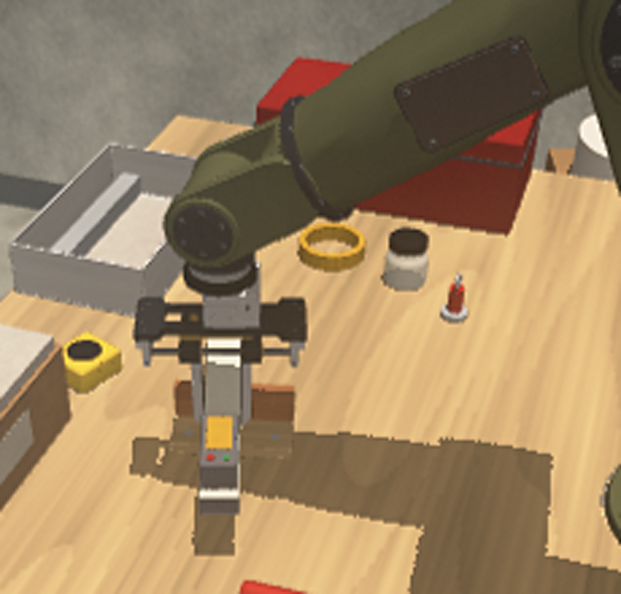

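The bar is held level and off the bench, with about 7.5 N on the wrist. The moment puts the centre of mass roughly 20–30 mm box-ward of the grip, so I'll slide it towards the plain end.

servo_tool([
  [30, -0.01, 0, 0, 0, 0, 0],
  [30, -0.015, 0, 0, 0, 0, 0],
  [30, -0.015, 0, 0, 0, 0, 0],
  [30, -0.015, 0, 0, 0, 0, 0],
  [30, -0.015, 0, 0, 0, 0, 0],
  [30, -0.012, 0, 0, 0, 0, 0],
  [30, -0.009, 0, 0, 0, 0, 0],
  [30, 0, 0, 0, 0, 0, 0],
])

```text
time_s: 7.85
ee_pos: [0.5695, 0.0077, 0.0653]
eef_rot: [3.142, 0.0, 1.907]
force: [-0.8, 0.2, -7.5]
grip_width: 0.0396
grip_force: 50.0
```

servo_tool([
  [30, 0, 0, 0.0005, 0, 0, 0],
  [30, 0, 0, 0.0005, 0, 0, 0],
  [30, 0, 0, 0.0005, 0, 0, 0],
  [30, 0, 0, 0, 0, 0, 0],
  [30, 0, 0, 0, 0, 0, 0],
  [30, 0, 0, 0, 0, 0, 0],
  [30, 0, 0, 0, 0, 0, 0],
  [30, 0, 0, 0, 0, 0, 0],
])

```text
time_s: 8.85
ee_pos: [0.5694, 0.0081, 0.0639]
eef_rot: [3.142, 0.0, 1.908]
force: [0.6, 0.5, -8.6]
grip_width: 0.0397
grip_force: 50.0
```

```bash
cat >> h.py <<'E'
def report(k=6,save=None):
    np.set_printoptions(precision=4,suppress=True)
    F=[];M=[]
    for i in range(k):
        S=cam('side',save) if i%2 else cam('top'); o=ctrl.get_obs();F.append(o['force']);M.append(o['moment'])
        if i>=k-2: print('side' if i%2 else 'top',bar(S))
    o,p,R=state();print(o['time_s'],p,o['eef_rot'],np.mean(F,0),'Mtool',R.inv().apply(np.mean(M,0)),o['grip_width'])
E
python3 -c "
from h import *
report(8)"
```

```text
top {'n': 365, 'slope': np.float64(-0.014328554234627526), 'zmid': np.float64(0.0908002797374287), 's': array([0.3218, 0.3277, 0.4973, 0.4996]), 'ts': array([0.0082, 0.0006]), 't': array([-0.0156,  0.0235])}
side {'n': 165, 'slope': np.float64(-0.03951718451013431), 'zmid': np.float64(0.08942171522092762), 's': array([0.2184, 0.2193, 0.3604, 0.3654]), 'ts': array([-0.0348,  0.0181]), 't': array([-0.0113,  0.0332])}
9.25 [0.5694 0.0081 0.0639] [3.1415 0.0003 1.9077] [ 0.0151  0.0572 -7.5201] Mtool [-0.0782 -0.2425  0.017 ] 0.03942471325596203
```

servo_tool([
  [30, 0, 0, 0.0003, 0, 0, 0],
  [30, 0, 0, 0.0003, 0, 0, 0],
  [30, 0, 0, 0.0003, 0, 0, 0],
  [30, 0, 0, 0.0003, 0, 0, 0],
  [30, 0, 0, 0, 0, 0, 0],
  [30, 0, 0, 0, 0, 0, 0],
  [30, 0, 0, 0, 0, 0, 0],
  [30, 0, 0, 0, 0, 0, 0],
])

```text
time_s: 10.25
ee_pos: [0.5694, 0.0081, 0.0627]
eef_rot: [3.141, 0.0, 1.908]
force: [-0.1, -0.1, -7.5]
grip_width: 0.0396
grip_force: 50.0
```

```bash
python3 -c "
from h import *
report(4)"
```

```text
top {'n': 383, 'slope': np.float64(-0.015435014591640327), 'zmid': np.float64(0.09049751259562658), 's': array([0.0976, 0.2981, 0.4973, 0.4999]), 'ts': array([ 0.0247, -0.007 ]), 't': array([-0.0154,  0.0231])}
side {'n': 191, 'slope': np.float64(-0.034273821826316685), 'zmid': np.float64(0.0877841733599708), 's': array([0.2164, 0.2194, 0.3609, 0.3626]), 'ts': array([0.012 , 0.0046]), 't': array([-0.0162,  0.0281])}
10.45 [0.5694 0.0081 0.0627] [3.1415 0.0002 1.9077] [-0.1608  0.1552 -8.0496] Mtool [-0.0583 -0.2352 -0.0031] 0.03954538265552441
```

servo_tool([
  [30, 0, 0, 0.0003, 0, 0, 0],
  [30, 0, 0, 0.0003, 0, 0, 0],
  [30, 0, 0, 0.0003, 0, 0, 0],
  [30, 0, 0, 0.0003, 0, 0, 0],
  [30, 0, 0, 0, 0, 0, 0],
  [30, 0, 0, 0, 0, 0, 0],
  [30, 0, 0, 0, 0, 0, 0],
  [30, 0, 0, 0, 0, 0, 0],
])

```text
time_s: 11.45
ee_pos: [0.5695, 0.008, 0.0617]
eef_rot: [3.141, 0.001, 1.908]
force: [-4.2, -2.9, 2.6]
grip_width: 0.0395
grip_force: 50.0
```

```bash
python3 -c "
from h import *
report(4)"
```

```text
top {'n': 374, 'slope': np.float64(-0.026039357481808773), 'zmid': np.float64(0.09010300080168378), 's': array([0.1167, 0.3292, 0.498 , 0.4996]), 'ts': array([ 0.0171, -0.0033]), 't': array([-0.0152,  0.0237])}
side {'n': 169, 'slope': np.float64(-0.03023196350641123), 'zmid': np.float64(0.08603522630864047), 's': array([0.2134, 0.2216, 0.3669, 0.369 ]), 'ts': array([-0.0279,  0.0165]), 't': array([-0.0112,  0.0275])}
11.65 [0.5695 0.008  0.0617] [3.1413 0.0005 1.9077] [-3.5543 -3.1346  3.2137] Mtool [ 0.7586 -0.2323 -0.0807] 0.03944908209247791
```

servo_tool([
  [30, 0, 0, -0.0005, 0, 0, 0],
  [30, 0, 0, 0, 0, 0, 0],
  [48, 0, 0, 0, 0, 0, 0],
  [48, 0, 0, 0, 0, 0, 0],
  [48, 0, 0, 0, 0, 0, 0],
  [30, 0, 0, 0, 0, 0, 0],
  [30, 0, 0, 0, 0, 0, 0],
  [30, 0, 0, 0, 0, 0, 0],
], force=25)

```text
time_s: 12.65
ee_pos: [0.5694, 0.0082, 0.062]
eef_rot: [3.141, 0.0, 1.908]
force: [0.3, 0.4, 1.3]
grip_width: 0.0397
grip_force: 25.0
```

```bash
python3 -c "
from h import *
report(4,'s4.png')"
python3 -c "
import cv2;im=cv2.imread('pics/s4.png')[120:280,190:350];cv2.imwrite('pics/s4c.png',cv2.resize(im,None,fx=3.7,fy=3.7,interpolation=cv2.INTER_CUBIC))"
```

```text
top {'n': 357, 'slope': np.float64(-0.017798184824645576), 'zmid': np.float64(0.09011384263594484), 's': array([0.091 , 0.2608, 0.498 , 0.4999]), 'ts': array([0.0032, 0.0027]), 't': array([-0.0151,  0.0235])}
side {'n': 176, 'slope': np.float64(-0.027771482294274414), 'zmid': np.float64(0.08635000644103165), 's': array([0.2197, 0.2213, 0.363 , 0.3633]), 'ts': array([-0.0282,  0.0166]), 't': array([-0.0114,  0.0292])}
12.85 [0.5695 0.0082 0.062 ] [3.1414 0.0002 1.9077] [-0.2178  0.577   0.5518] Mtool [-0.0722  0.0507 -0.0142] 0.03981428776194655
```

View pics/s4c.png

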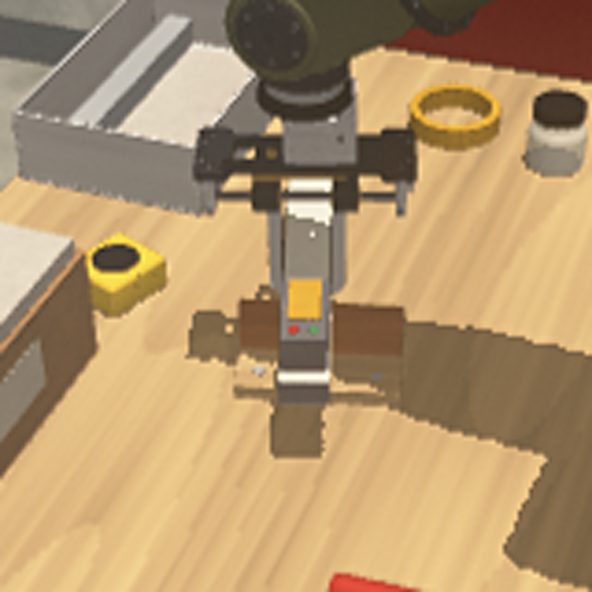

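The bar is still level after a brief release, with the whole load now on the batten. I'll repeat with a longer one.

servo_tool([
  [50, 0, 0, 0, 0, 0, 0],
  [50, 0, 0, 0, 0, 0, 0],
  [50, 0, 0, 0, 0, 0, 0],
  [50, 0, 0, 0, 0, 0, 0],
  [50, 0, 0, 0, 0, 0, 0],
  [30, 0, 0, 0, 0, 0, 0],
  [30, 0, 0, 0, 0, 0, 0],
  [30, 0, 0, 0, 0, 0, 0],
])

```text
time_s: 13.85
ee_pos: [0.5694, 0.0081, 0.062]
eef_rot: [3.142, 0.0, 1.908]
force: [-0.8, -0.0, 0.0]
grip_width: 0.0399
grip_force: 25.0
```

```bash
python3 -c "
from h import *
report(4)"
```

```text
top {'n': 357, 'slope': np.float64(-0.019094174680198), 'zmid': np.float64(0.08958262717984307), 's': array([0.3226, 0.3292, 0.4974, 0.4993]), 'ts': array([0.0017, 0.0024]), 't': array([-0.0155,  0.0234])}
side {'n': 167, 'slope': np.float64(-0.04134913026762596), 'zmid': np.float64(0.087610976915988), 's': array([0.2185, 0.2204, 0.3646, 0.3658]), 'ts': array([-0.0055,  0.009 ]), 't': array([-0.0143,  0.0271])}
14.05 [0.5694 0.0081 0.062 ] [3.1415 0.0003 1.9077] [ 0.4436 -0.1324  0.3646] Mtool [-0.1478 -0.0895 -0.0084] 0.039870988014675694
```

servo_tool([
  [55, 0, 0, 0, 0, 0, 0],
  [60, 0, 0, 0, 0, 0, 0],
  [70, 0, 0, 0, 0, 0, 0],
  [70, 0, 0, 0, 0, 0, 0],
  [70, 0, 0, 0, 0, 0, 0],
  [70, 0, 0, 0, 0, 0, 0],
  [70, 0, 0, 0, 0, 0, 0],
  [70, 0, 0, 0, 0, 0, 0],
])

```text
time_s: 15.05
ee_pos: [0.5694, 0.0082, 0.062]
eef_rot: [3.142, 0.0, 1.908]
force: [0.5, 1.1, 0.5]
grip_width: 0.066
grip_force: 0.0
```

```bash
python3 -c "
from h import *
report(6)"
```

```text
top {'n': 360, 'slope': np.float64(-0.0172022911707174), 'zmid': np.float64(0.0888498483220191), 's': array([0.1762, 0.3252, 0.4978, 0.4994]), 'ts': array([ 0.014 , -0.0019]), 't': array([-0.0155,  0.0232])}
side {'n': 190, 'slope': np.float64(-0.024527517983129757), 'zmid': np.float64(0.08544265239131481), 's': array([0.2199, 0.2368, 0.3654, 0.3687]), 'ts': array([0.0033, 0.0061]), 't': array([-0.0115,  0.0267])}
15.35 [0.5694 0.0081 0.062 ] [3.1415 0.0002 1.9076] [ 0.1335 -0.3946 -0.0527] Mtool [-0.0658 -0.0516 -0.0119] 0.06573884817538234
```

servo_tool([
  [70, 0, 0, -0.008, 0, 0, 0],
  [70, 0, 0, -0.016, 0, 0, 0],
  [70, 0, 0, -0.02, 0, 0, 0],
  [70, 0, 0, -0.02, 0, 0, 0],
  [70, 0, 0, -0.02, 0, 0, 0],
  [70, 0, 0, -0.02, 0, 0, 0],
  [70, 0, 0, -0.02, 0, 0, 0],
  [70, 0, 0, -0.016, 0, 0, 0],
])

```text
time_s: 16.35
ee_pos: [0.5695, 0.0082, 0.204]
eef_rot: [3.14, 0.001, 1.908]
force: [1.0, -0.3, -0.4]
grip_width: 0.0659
grip_force: 0.0
```

Run:
```python
from h import *
o,p,R=state();print(p)
rows(np.array([.5694,.0081,.202]),axes(1.908,0),np.array([.3537,-.284,.11]),axes(1.908,0),10,70)
T=cam('top');print(bar(T),px2z(T,215+678/4.4-.4,170+445/4.4-.4,.009))
```

```text
[0.56953709 0.00815078 0.20397453]
[70, -0.0204, -0.03, 0.0092, 0.0, 0.0, 0.0]
[70, -0.0205, -0.03, 0.0092, 0.0, 0.0, 0.0]
[70, -0.0204, -0.0301, 0.0092, 0.0, 0.0, 0.0]
[70, -0.0204, -0.03, 0.0092, 0.0, 0.0, 0.0]
[70, -0.0204, -0.03, 0.0092, 0.0, 0.0, 0.0]
[70, -0.0205, -0.03, 0.0092, 0.0, 0.0, 0.0]
[70, -0.0204, -0.03, 0.0092, 0.0, 0.0, 0.0]
[70, -0.0204, -0.0301, 0.0092, 0.0, 0.0, 0.0]
[70, -0.0205, -0.03, 0.0092, 0.0, 0.0, 0.0]
[70, -0.0204, -0.03, 0.0092, 0.0, 0.0, 0.0]
{'n': 343, 'slope': np.float64(-0.02167686097720793), 'zmid': np.float64(0.08994730333455091), 's': array([0.11653778, 0.17772294, 0.49650781, 0.49866794]), 'ts': array([ 0.01207664, -0.00184708]), 't': array([-0.01576365,  0.02347601])} [ 0.35271631 -0.28853501  0.009     ]
```

servo_tool([
  [70, -0.0205, -0.03, 0, 0, 0, 0],
  [70, -0.0205, -0.03, 0, 0, 0, 0],
  [70, -0.0205, -0.03, 0, 0, 0, 0],
  [70, -0.0205, -0.03, 0, 0, 0, 0],
  [70, -0.0205, -0.03, 0, 0, 0, 0],
  [70, -0.0205, -0.03, 0, 0, 0, 0],
  [70, -0.0205, -0.03, 0, 0, 0, 0],
  [70, -0.0205, -0.03, 0, 0, 0, 0],
])

```text
time_s: 17.4
ee_pos: [0.3963, -0.2268, 0.2022]
eef_rot: [3.141, 0.0, 1.908]
force: [0.1, -0.0, -0.0]
grip_width: 0.0657
grip_force: 0.0
```

servo_tool([
  [70, -0.0205, -0.03, 0.012, 0, 0, 0],
  [70, -0.0205, -0.03, 0.016, 0, 0, 0],
  [70, 0, 0, 0.016, 0, 0, 0],
  [70, 0, 0, 0.016, 0, 0, 0],
  [70, 0, 0, 0.016, 0, 0, 0],
  [70, 0, 0, 0.014, 0, 0, 0],
  [70, 0, 0, 0.006, 0, 0, 0],
  [70, 0, 0, 0, 0, 0, 0],
])

```text
time_s: 18.4
ee_pos: [0.354, -0.2845, 0.106]
eef_rot: [-3.141, -0.0, 1.908]
force: [0.0, -0.2, -0.9]
grip_width: 0.0653
grip_force: 0.0
```

Run:
```python
from h import *
np.set_printoptions(precision=4,suppress=True)
o,p,R=state();print(p,o['eef_rot'])
for n in('side','top'):
    c=cam(n,n+'5.png');print(bar(c))
    q=cloud(c).reshape(-1,3);col=c['pixels'].reshape(-1,3).astype(int)
    m=(np.hypot(q[:,0]-.354,q[:,1]+.2855)<.03)&(q[:,2]>.005)&(q[:,2]<.07)&(col[:,0]>1.8*col[:,1])&(col[:,0]>70)
    print(n,m.sum(),q[m].mean(0),q[m].min(0),q[m].max(0))
im=cv2.imread('pics/side5.png')[100:260,230:430];cv2.imwrite('pics/s5c.png',cv2.resize(im,None,fx=3.7,fy=3.7,interpolation=cv2.INTER_CUBIC))
```

```text
[ 0.354  -0.2845  0.106 ] [-3.1415 -0.      1.9078]
{'n': 294, 'slope': np.float64(-0.01394680613075108), 'zmid': np.float64(0.0856849208224337), 's': array([0.2375, 0.2585, 0.4892, 0.4984]), 'ts': array([0.0018, 0.007 ]), 't': array([-0.0109,  0.0264])}
side 44 [ 0.356  -0.2815  0.0294] [ 0.3483 -0.2951  0.0088] [ 0.365  -0.2744  0.0458]
{'n': 711, 'slope': np.float64(-0.00938474796502465), 'zmid': np.float64(0.08667140491823007), 's': array([0.084 , 0.0922, 0.4951, 0.4994]), 'ts': array([0.006 , 0.0014]), 't': array([-0.0158,  0.023 ])}
top 5 [ 0.3549 -0.2824  0.0492] [ 0.3486 -0.2883  0.0466] [ 0.3592 -0.2795  0.0516]
```

View pics/s5c.png

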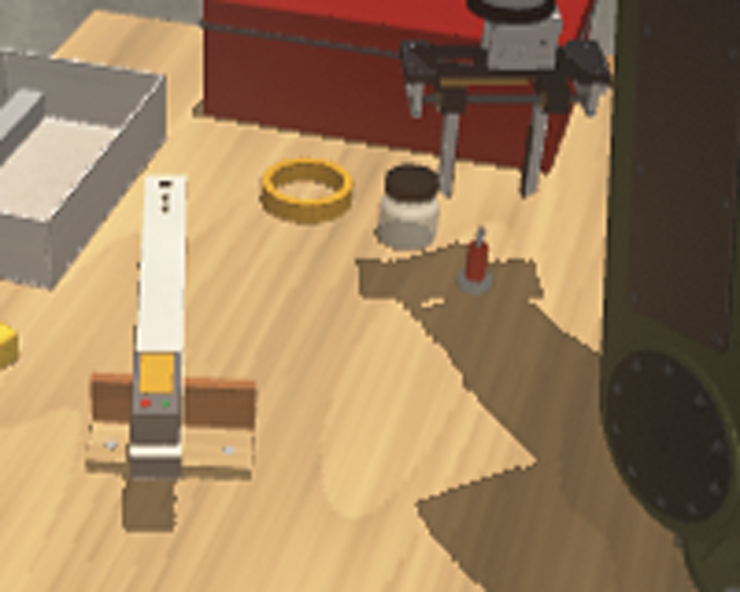

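The bar balances by itself at crop (160,300), and the fingers at (450,190) and (530,190) are over the magnet at (477,265). I'll descend and grasp it.

servo_tool([
  [70, 0, 0, 0.014, 0, 0, 0],
  [70, 0, 0, 0.014, 0, 0, 0],
  [70, 0, 0, 0.014, 0, 0, 0],
  [60, 0, 0, 0.014, 0, 0, 0],
  [60, 0, 0, 0.014, 0, 0, 0],
  [60, 0, 0, 0.012, 0, 0, 0],
  [60, 0, 0, 0.0095, 0, 0, 0],
  [60, 0, 0, 0, 0, 0, 0],
], force=20)

```text
time_s: 19.5
ee_pos: [0.3538, -0.2843, 0.0139]
eef_rot: [-3.141, -0.001, 1.908]
force: [-0.2, 0.3, 1.0]
grip_width: 0.0563
grip_force: 0.0
```

servo_tool([
  [45, 0, 0, 0, 0, 0, 0],
  [35, 0, 0, 0, 0, 0, 0],
  [28, 0, 0, 0, 0, 0, 0],
  [22, 0, 0, 0, 0, 0, 0],
  [15, 0, 0, 0, 0, 0, 0],
  [10, 0, 0, 0, 0, 0, 0],
  [10, 0, 0, 0, 0, 0, 0],
  [10, 0, 0, 0, 0, 0, 0],
])

```text
time_s: 20.5
ee_pos: [0.3541, -0.2846, 0.0146]
eef_rot: [3.141, 0.0, 1.908]
force: [-0.7, -0.5, 4.9]
grip_width: 0.0197
grip_force: 20.0
```

Run:
```python
from h import *
o,p,R=state();print(p,o['eef_rot'],o['grip_width'])
T=axes(1.908,0)
a=np.array([p[0],p[1],.2]);b=np.array([.5615,.0305,.2])
rows(a,T,b,T,10,10)
```

```text
[ 0.35409276 -0.2845966   0.01463814] [3.14146832e+00 4.80373890e-04 1.90767014e+00] 0.01974804806557332
[10, 0.0229, 0.03, 0.0, 0.0, 0.0, 0.0]
[10, 0.0228, 0.03, 0.0, 0.0, 0.0, 0.0]
[10, 0.0229, 0.03, 0.0, 0.0, 0.0, 0.0]
[10, 0.0229, 0.03, 0.0, 0.0, 0.0, 0.0]
[10, 0.0229, 0.03, 0.0, 0.0, 0.0, 0.0]
[10, 0.0228, 0.03, 0.0, 0.0, 0.0, 0.0]
[10, 0.0229, 0.03, 0.0, 0.0, 0.0, 0.0]
[10, 0.0229, 0.03, 0.0, 0.0, 0.0, 0.0]
[10, 0.0229, 0.03, 0.0, 0.0, 0.0, 0.0]
[10, 0.0228, 0.03, 0.0, 0.0, 0.0, 0.0]
```

servo_tool([
  [10, 0, 0, -0.01, 0, 0, 0],
  [10, 0, 0, -0.025, 0, 0, 0],
  [10, 0, 0, -0.03, 0, 0, 0],
  [10, 0, 0, -0.03, 0, 0, 0],
  [10, 0, 0, -0.03, 0, 0, 0],
  [10, 0, 0, -0.02, 0, 0, 0],
  [10, 0.0115, 0.015, 0, 0, 0, 0],
  [10, 0.0115, 0.015, 0, 0, 0, 0],
], force=20)

```text
time_s: 21.5
ee_pos: [0.3749, -0.2525, 0.1602]
eef_rot: [3.141, 0.001, 1.907]
force: [-0.8, -0.8, -0.8]
grip_width: 0.0195
grip_force: 20.0
```

servo_tool([
  [10, 0.023, 0.03, 0, 0, 0, 0],
  [10, 0.023, 0.03, 0, 0, 0, 0],
  [10, 0.023, 0.03, 0, 0, 0, 0],
  [10, 0.023, 0.03, 0, 0, 0, 0],
  [10, 0.023, 0.03, 0, 0, 0, 0],
  [10, 0.023, 0.03, 0, 0, 0, 0],
  [10, 0.023, 0.03, 0, 0, 0, 0],
  [10, 0.023, 0.03, 0, 0, 0, 0],
])

```text
time_s: 22.5
ee_pos: [0.5409, 0.0013, 0.16]
eef_rot: [3.141, 0.0, 1.908]
force: [-0.7, 0.6, -0.4]
grip_width: 0.0197
grip_force: 20.0
```

servo_tool([
  [10, 0.012, 0.016, 0, 0, 0, 0],
  [10, 0.0095, 0.0135, 0, 0, 0, 0],
  [10, 0, 0, 0.01, 0, 0, 0],
  [10, 0, 0, 0.01, 0, 0, 0],
  [10, 0, 0, 0.01, 0, 0, 0],
  [10, 0, 0, 0.01, 0, 0, 0],
  [10, 0, 0, 0, 0, 0, 0],
  [10, 0, 0, 0, 0, 0, 0],
])

```text
time_s: 23.5
ee_pos: [0.5613, 0.0301, 0.1197]
eef_rot: [3.141, 0.0, 1.908]
force: [0.2, -0.5, -1.3]
grip_width: 0.0195
grip_force: 20.0
```

Run:
```python
from h import *
np.set_printoptions(precision=4,suppress=True)
o,p,R=state();print(o['time_s'],p,o['eef_rot'],o['force'])
c=cam('top','t6.png');print(bar(c))
S=cam('side','s6.png');print(bar(S))
a=cv2.imread('pics/s6.png')[130:240,210:330];a=cv2.resize(a,(654,600),interpolation=cv2.INTER_CUBIC);cv2.imwrite('pics/s6c.png',a)
q=cloud(S).reshape(-1,3);col=S['pixels'].reshape(-1,3).astype(int)
m=(np.hypot(q[:,0]-p[0],q[:,1]-p[1])<.03)&(q[:,2]>.08)&(q[:,2]<.2)&(col[:,0]>1.8*col[:,1])&(col[:,0]>70)
if m.sum(): print(m.sum(),q[m].mean(0),q[m].min(0),q[m].max(0))
```

```text
23.5 [0.5613 0.0301 0.1197] [3.1411 0.0004 1.9076] [ 0.1581 -0.4805 -1.3296]
{'n': 432, 'slope': np.float64(-0.018957921804299428), 'zmid': np.float64(0.08933240953565562), 's': array([0.0914, 0.3071, 0.4979, 0.4998]), 'ts': array([ 0.0128, -0.0018]), 't': array([-0.0157,  0.0233])}
{'n': 84, 'slope': np.float64(-0.022266304208949005), 'zmid': np.float64(0.08755622437881032), 's': array([0.3169, 0.3269, 0.4479, 0.448 ]), 'ts': array([ 0.0502, -0.0062]), 't': array([0.0028, 0.0258])}
64 [0.5622 0.033  0.135 ] [0.5549 0.0198 0.1149] [0.5715 0.0409 0.152 ]
```

View pics/s6c.png

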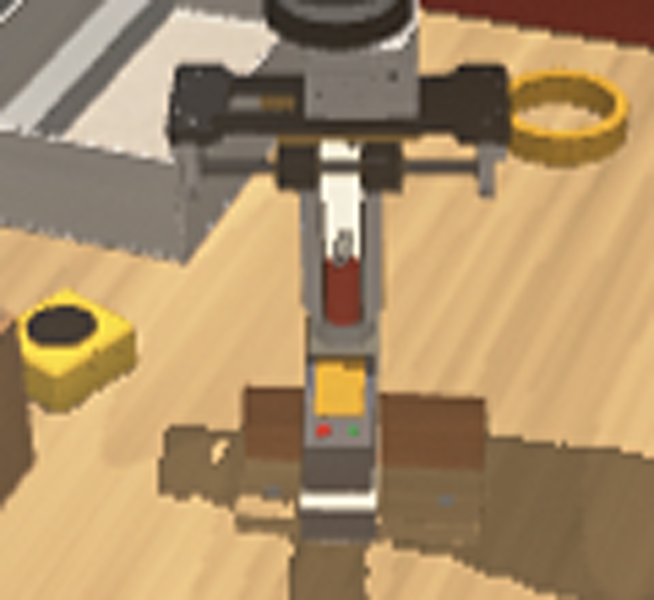

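The held magnet at (342,290) is centred over the bar just above the batten, and the bar is still level. I'll lower it to just touching.

servo_tool([
  [10, 0, 0, 0.005, 0, 0, 0],
  [10, 0, 0, 0.005, 0, 0, 0],
  [10, 0, 0, 0.004, 0, 0, 0],
  [10, 0, 0, 0.003, 0, 0, 0],
  [10, 0, 0, 0.002, 0, 0, 0],
  [10, 0, 0, 0.001, 0, 0, 0],
  [10, 0, 0, 0, 0, 0, 0],
  [10, 0, 0, 0, 0, 0, 0],
])

```text
time_s: 24.6
ee_pos: [0.5612, 0.0301, 0.0996]
eef_rot: [3.141, 0.0, 1.908]
force: [0.1, 0.0, -1.3]
grip_width: 0.0194
grip_force: 20.0
```

```bash
python3 -c "
from h import *
report(6)"
```

```text
top {'n': 414, 'slope': np.float64(-0.017189113285875218), 'zmid': np.float64(0.08847655111049188), 's': array([0.0897, 0.301 , 0.4983, 0.5   ]), 'ts': array([ 0.0169, -0.0028]), 't': array([-0.0157,  0.0235])}
side {'n': 73, 'slope': np.float64(-0.03667912412422296), 'zmid': np.float64(0.08978999407789089), 's': array([0.2053, 0.272 , 0.4061, 0.4065]), 'ts': array([ 0.0656, -0.0111]), 't': array([0.0007, 0.0243])}
24.9 [0.5612 0.0302 0.0995] [3.1415 0.0003 1.9077] [ 0.0903  0.112  -0.6622] Mtool [-0.0911 -0.0483  0.0022] 0.019703670828024836
```

servo_tool([
  [10, 0, 0, 0.0003, 0, 0, 0],
  [10, 0, 0, 0.0003, 0, 0, 0],
  [10, 0, 0, 0.0002, 0, 0, 0],
  [10, 0, 0, 0, 0, 0, 0],
  [10, 0, 0, 0, 0, 0, 0],
  [10, 0, 0, 0, 0, 0, 0],
  [10, 0, 0, 0, 0, 0, 0],
  [10, 0, 0, 0, 0, 0, 0],
], force=6)

```text
time_s: 25.9
ee_pos: [0.5612, 0.0302, 0.0987]
eef_rot: [3.142, 0.0, 1.908]
force: [-0.0, -0.7, 0.3]
grip_width: 0.0197
grip_force: 6.0
```

```bash
python3 -c "
from h import *
report(6)"
```

```text
top {'n': 438, 'slope': np.float64(-0.019872570253731296), 'zmid': np.float64(0.08911214770369238), 's': array([0.0857, 0.1465, 0.498 , 0.5   ]), 'ts': array([ 0.0193, -0.004 ]), 't': array([-0.0158,  0.0233])}
side {'n': 56, 'slope': np.float64(-0.0551172767536886), 'zmid': np.float64(0.09224216347419625), 's': array([0.3116, 0.3139, 0.4026, 0.4032]), 'ts': array([0.0348, 0.0003]), 't': array([0.0023, 0.0245])}
26.2 [0.5612 0.0301 0.0987] [3.1415 0.0003 1.9077] [-0.3622 -0.1759 -0.2368] Mtool [-0.056  -0.0479  0.0071] 0.01959391538960133
```

Just about touching, so I'll release slowly and then rise.

servo_tool([
  [22, 0, 0, 0, 0, 0, 0],
  [24, 0, 0, 0, 0, 0, 0],
  [28, 0, 0, 0, 0, 0, 0],
  [34, 0, 0, 0, 0, 0, 0],
  [42, 0, 0, 0, 0, 0, 0],
  [50, 0, 0, 0, 0, 0, 0],
  [50, 0, 0, 0, 0, 0, 0],
  [50, 0, 0, 0, 0, 0, 0],
])

```text
time_s: 27.2
ee_pos: [0.5612, 0.0302, 0.0987]
eef_rot: [3.142, 0.0, 1.908]
force: [-0.1, 0.1, 0.6]
grip_width: 0.0466
grip_force: 0.0
```

servo_tool([
  [50, 0, 0, -0.004, 0, 0, 0],
  [50, 0, 0, -0.008, 0, 0, 0],
  [50, 0, 0, -0.015, 0, 0, 0],
  [50, 0, 0, -0.02, 0, 0, 0],
  [50, 0, 0, -0.025, 0, 0, 0],
  [50, 0, 0, -0.025, 0, 0, 0],
  [50, 0, 0, -0.025, 0, 0, 0],
  [50, 0, 0, -0.015, 0, 0, 0],
])

```text
time_s: 28.2
ee_pos: [0.5614, 0.0302, 0.2378]
eef_rot: [3.139, 0.001, 1.908]
force: [-0.1, 0.5, 0.8]
grip_width: 0.0466
grip_force: 0.0
```

servo_tool([
  [50, -0.02, -0.03, 0, 0, 0, 0],
  [50, -0.02, -0.03, 0, 0, 0, 0],
  [50, -0.02, -0.03, 0, 0, 0, 0],
  [50, -0.02, -0.03, 0, 0, 0, 0],
  [50, -0.02, -0.03, 0, 0, 0, 0],
  [50, -0.02, -0.03, 0, 0, 0, 0],
  [50, -0.01, -0.015, 0, 0, 0, 0],
  [50, 0, 0, 0, 0, 0, 0],
])

```text
time_s: 29.2
ee_pos: [0.4197, -0.1575, 0.2361]
eef_rot: [3.141, 0.001, 1.906]
force: [0.3, 1.0, 0.1]
grip_width: 0.0466
grip_force: 0.0
```

Run:
```python
from h import *
report(6)
S=cam('side','s7.png');T=cam('top')
a=S['pixels'][130:240,210:330,::-1];b=T['pixels'][180:250,220:345,::-1]
f=lambda i,k:cv2.resize(i,None,fx=k,fy=k,interpolation=cv2.INTER_CUBIC)
a=f(a,3.2);b=f(b,3.2);o=np.zeros((max(a.shape[0],b.shape[0]),a.shape[1]+b.shape[1],3),np.uint8);o[:a.shape[0],:a.shape[1]]=a;o[:b.shape[0],a.shape[1]:]=b
cv2.imwrite('pics/final.png',o)
for c in(S,T):
    q=cloud(c).reshape(-1,3);col=c['pixels'].reshape(-1,3).astype(int)
    m=(np.hypot(q[:,0]-.5613,q[:,1]-.0302)<.03)&(q[:,2]>.08)&(q[:,2]<.2)&(col[:,0]>1.8*col[:,1])&(col[:,0]>70)
    print(m.sum(),q[m].mean(0),q[m].min(0),q[m].max(0))
```

```text
top {'n': 681, 'slope': np.float64(-0.01354711117157873), 'zmid': np.float64(0.08752671793668394), 's': array([0.0812, 0.0889, 0.4971, 0.4997]), 'ts': array([0.0049, 0.0018]), 't': array([-0.0158,  0.0232])}
side {'n': 287, 'slope': np.float64(-0.022009160560457014), 'zmid': np.float64(0.0876467832196192), 's': array([0.2086, 0.2099, 0.4931, 0.4944]), 'ts': array([0.008 , 0.0049]), 't': array([-0.0106,  0.0266])}
29.5 [ 0.4204 -0.1564  0.2356] [-3.1416  0.0001  1.9086] [ 0.1338  0.0649 -0.21  ] Mtool [-0.1011 -0.0478  0.0068] 0.04659454341466791
62 [0.5626 0.0329 0.1156] [0.5554 0.02   0.098 ] [0.5742 0.0402 0.1343]
9 [0.5573 0.0273 0.1298] [0.5519 0.0223 0.124 ] [0.5692 0.0325 0.136 ]
```

View pics/final.png

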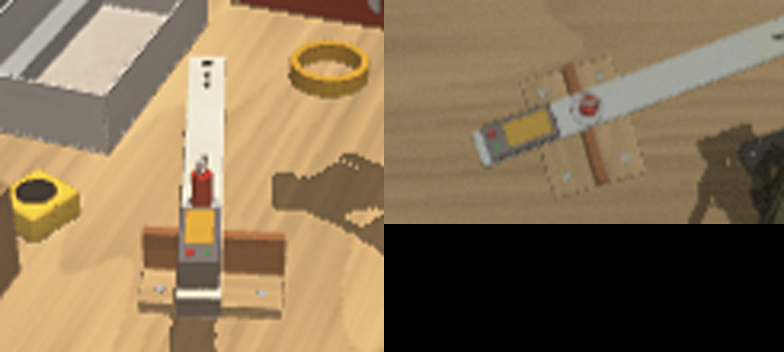

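Run:
```python
from h import *
np.set_printoptions(precision=4,suppress=True)
for n in('top','side'):
    c=cam(n);h=cv2.cvtColor(np.ascontiguousarray(c['pixels']),cv2.COLOR_RGB2HSV).astype(int);w=cloud(c)
    near=np.hypot(w[...,0]-.55,w[...,1]-.028)<.09
    red=near&((h[...,0]<6)|(h[...,0]>174))&(h[...,1]>140)&(w[...,2]>.075)
    v,u=np.nonzero(red);print(n,'red',len(u),u.min(),u.max(),v.min(),v.max(),w[red].min(0),w[red].max(0))
    print(' ray z.11 centroid',px2z(c,u.mean(),v.mean(),.113))
    q=w[near&(w[...,2]>.045)&(w[...,2]<.064)&(h[...,1]>60)]
    k=np.polyfit(q[:,0],q[:,1],1);r=q[:,1]-np.polyval(k,q[:,0]);print(' batten',len(q),k,'y at .5605',np.polyval(k,.5605),r.std())
```

```text
top red 9 282 285 210 215 [0.5525 0.0218 0.1222] [0.5694 0.0326 0.1315]
 ray z.11 centroid [0.5592 0.0271 0.113 ]
 batten 75 [ 0.2718 -0.1207] y at .5605 0.03160348743049064 0.003955987102069296
side red 18 270 275 183 193 [0.5569 0.0176 0.0987] [0.572  0.0393 0.1331]
 ray z.11 centroid [0.5667 0.0177 0.113 ]
 batten 181 [ 0.2609 -0.1133] y at .5605 0.03292641825578477 0.004721597129734232
```

```bash
python3 -c "
from station import ctrl
print(ctrl.hand_in())"
```

```text
the job is handed in; nothing more can be done
None
```

I've handed the job in: the light bar is level and square on the batten by itself, the red magnet stands on its back about 2–4 mm (by camera) from the batten's centreline, and I didn't touch the other things on the bench.

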